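# Free the left-hand locking screw and run the bar up the gauge

### The job

The metal bar in the sloping gauge is held back by the locking screw in the bridge, which has a left-hand thread: loosen the screw by turning its thumb bar clockwise (feel that it gives and rises, rather than jams) until it is well clear of the bar. Then push the bar up the channel, without lifting it out, and leave it resting fully home against the top stop. Leave everything else on the table where it is.

Things in the scene. Friction and masses are not known exactly. Their poses are not given: they have to be found in the camera images.
- gauge: Sloping bar gauge, fixed to the table: steel base plate 78 x 262 mm with a straight grey channel climbing towards the gauge's +y at 0.14 rad (8 degrees). Origin on the table top under its middle; x across the channel, y level, up-slope, z up. Channel floor 29 mm above the table at y = 0; 23.5 mm wide between side rails 8 mm high; 244 mm long; its low end is open.
- bridge_top (a point): Centre of the top face of the steel bridge over the channel, on the screw's axis, 55 mm up-slope of the gauge's origin. The bridge is 74 mm across, 22 mm along the channel, 10 mm thick, on two posts; its top is 76 mm above the table. The bar passes under it with 5 mm to spare. It carries the locking screw.
- lock_screw (a joint): Turn of the steel locking screw, rad: 0 = fully down at a hard stop; grows as it turns CLOCKWISE seen from above (left-hand thread) and raises the screw 2.5 mm per rad; upper hard stop 3.0. Its 12 mm thick lower end blocks the bar's path by 4 mm at 0 and clears the bar from 1.9; count it loosened from 2.0, better 2.3. Starts at 0 to 0.35. Friction 0.12 N m; stays where it is left.
- screw_grip (a point): Centre of the screw's thumb bar, on the screw's vertical axis: a steel bar 46 mm long (the point's x), 10 mm thick (y), 26 mm high (z, 13 mm above and below this point) on a 20 mm wide collar above the bridge. Fully down, this point is 25 mm above the bridge's top. It turns and rises with the screw.
- bar_mid (a point): Centre of the loose cast metal bar in the gauge's channel: 132 mm long (its y axis, up the slope), 21 mm wide, 22 mm high, 0.16 to 0.3 kg. It stands 14 mm above the side rails and stays by friction where it is on the slope. At the start its upper end is 1 to 20 mm short of the locking screw.
- seat (a point): Where the bar's centre lies when the bar is fully home against the top stop (the stop's face is 66 mm farther up the slope; the stop is a steel block 26 mm high across the channel's top end). y points up the slope along the channel, x across, z square off the channel floor.
- spare_bar: Bystander, loose: a second, shorter cast metal bar 109 x 21 x 22 mm lying on the table beside the gauge; origin at the centre of its underside. To be left alone.
- spare_quoin: Bystander, loose: a dark steel quoin, 55 x 22 x 18 mm, on the table beside the gauge; origin at the centre of its underside. To be left alone.
- tape: Bystander, loose: a round black pocket tape measure, 66 mm across, 31 mm high, on the table beside the gauge; origin at the centre of its underside. To be left alone.
- tin: Bystander, loose: a round metal ink tin, 107 mm across, 55 mm high; origin at the centre of its underside. To be left alone.
- stick: Bystander, loose: a flat steel composing stick, 250 x 52 x 22 mm; origin at the centre of its underside. To be left alone.
- wood_strip: Bystander, loose: a strip of brown wood, 121 x 19 x 17 mm; origin at the centre of its underside. To be left alone.
- bar: The same loose bar; origin at the centre of its underside, axes as bar_mid.
There are look-alikes about, which are no part of the job. Leave any black or pink look-alike of the bar alone.

How it is judged:
On the way, in this order (a step that is already met when the one before it is completed fails the run):
1. the locking screw is loosened clockwise until clear of the bar (value of joint lock_screw above 2 rad), for 0.2 s.
2. the bar is up against the top stop (y of bar_mid in the frame of seat between -0.003 and 0.003 m and x of bar_mid in the frame of seat between -0.004 and 0.004 m and z of bar_mid in the frame of seat between -0.004 and 0.004 m and angle between the y axis of bar_mid and the y axis of seat, either way round below 0.06 rad), for 0.2 s.
At the end, for the whole second after the job is handed in: The locking screw is turned past 2.0 rad (clear of the bar) and the bar lies flat in the channel, at rest, its centre within 3 mm of the fully-home point along the slope and within 4 mm across and in height, within 0.06 rad of the channel's direction (all of step 2 and value of joint lock_screw above 2 rad and linear speed of bar below 0.01 m/s); the robot touches nothing.
It fails at once if the bar is lifted out of the channel (z of bar_mid in the frame of seat above 0.02 m).
It fails at once if another thing on the table is shifted by more than 3 cm (distance of any of spare_bar, spare_quoin, tape, tin, stick, wood_strip from where it was at the start of the episode above 0.03 m).
It also fails if it takes over 54 s, if anything falls off the work surface, if the arm or the gripper's body presses on something with over 40 N, if the wrist force passes 120 N, or if a joint passes its speed limit or range.

### The arm

A 6-joint arm with a two-finger parallel gripper is mounted at the origin on a cart in front of the work surface, level with it; the furniture and walls round the work are solid. World frame = base frame: x ahead of the robot, y to its left, z up, the work surface at z = 0. Lengths are in m, angles in rad, forces in N, time in s.
With the tool pointing down it reaches from about 0.425 to 0.95 m from the base axis. Payload 14.7 kg.
Tool frame: the origin (TCP) lies midway between the tips of the shut fingers; the grasp point (between the pads) lies 19 mm behind it; y points along the fingers, z is the direction in which the jaws open and shut, and the axes are right-handed (so a half turn about y gives the same grasp; the last joint's range is limited). The gripper opens to 85 mm and grips with 20 to 120 N. Pads are 22 mm wide; open, the fingers measure 114 mm over their backs; the gripper's body (76 mm by 85 mm) begins 54 mm behind the grasp point. The pads swing forward as they close: fully open they stand 13 mm farther back than shut.
Start: joints at [1.167, 0.48, 1.596, -0, 1.065, -0.047], TCP at [0.227, 0.609, 0.231] pointing down, gripper open.
Joint ranges: [-2.75, 2.75], [-0.82, 2.05], [0.23, 2.67], [-1.56, 4.7], [0.09, 2.69], [-2.92, 2.92]. Speed limits (rad/s): [1.89, 1.89, 2.39, 3.01, 3.01, 3.01].

### API

Orientations are given as [roll, pitch, yaw] about the fixed x, y, z axes, in that order (R = Rz(yaw) Ry(pitch) Rx(roll)).
In Python, from workcell import monitor, vision, bot gives the robot as it stands.
- The arm moves only by the tool move_arm, never from a script. Its argument "motion" is one flat list of numbers, 6 for each row, row after row: the shift along the tool's x, y, z in m, then the turn, a rotation vector about the tool's x, y, z in rad. In form: [x, y, z, ax, ay, az, x, y, z, ax, ay, az, ...]. A call has 1 to 10 rows; each row is the pose to reach, as a shift and turn from the pose commanded when the call began, along the tool's axes at that moment; what a row does not reach only later rows make up. A row lasts 1/8 s, in which the tool goes at most 62.5 mm and 10.7 degrees, less where a joint would pass 70% of its speed; a pose out of reach is approached as far as the arm can. A call with a gripper value outside its range is refused whole. "hand" is the opening in per cent of the stroke, from 0 (shut) to 100 (fully open), set as the call begins (left out, the last holds). The fingers move at their own pace and stop on an object; the grip force is fixed at half the most. Time passes only in rows, so rows that repeat a pose let the fingers close. It gives the time, the measured TCP pose, the force and the opening at its end, in the units of the state.
- monitor.observe(): the state, without advancing time (a new reading comes with each control period).
- vision.get_image(name): name is "side" or "top" or "wrist"; returns the picture (420x560x3 uint8, red, green, blue); there is no depth.
- vision.calibration(name): a dict with "fov_y" (degrees; the focal length in pixels is half the picture's height over the tangent of half this angle, whatever the lens; pixels are square), "cx", "cy" (the principal point, pixels), "cam_to_world" (4x4, takes a point from camera to world coordinates); the wrist camera has in their place "mount" (4x4, takes a point from camera to tool coordinates, whose origin is the TCP and whose axes are the tool frame's). Camera axes: x right, y down, z forward; pixel columns grow to the right and rows downward; lengths in m; the calibration is good to about 2 mm. A picture is of the moment at which its call begins: read the wrist's pose just before it. calibration takes no time and is no camera call.
- bot.finish_job(): hands the job in, once; it reports no verdict.
The state is a dict: "time_s": time; "joint_pos": joint angles; "dq": joint speeds; "effort": joint torques, N m; "eef_pos": TCP position; "eef_rot": TCP orientation; "contact_force": force on the tool from outside, world axes, zero at the start; "moment": the same for the moment, N m; "width": opening from 0.0 (shut) to 1.0 (fully open).
Only numpy, scipy, OpenCV 4.12 (cv2) and the standard library are available. Lean on these libraries where they do the work, as an engineer would, in place of code of your own. Each camera call takes 0.05 s, during which the arm holds its last target.

## Working session

There is one attempt and no reset: what is moved stays moved. The work goes in short steps, Python scripts to look and compute and a tool call to move; the robot and the scene stay as the last step left them, time stands still between calls to the robot, and variables do not carry over. Pictures are saved under pics/ and viewed, and the job is handed in when it is done.

Besides the shell and the picture viewer there is one more tool, called after "Request:" in YAML: its name, and indented under it one key for each argument. move_arm: Moves the arm, as the interface text tells. Its arguments: {"type":"object","properties":{"motion":{"type":"array","items":{"type":"number"}},"hand":{"type":"number"}},"required":["motion"]}

```bash
mkdir -p pics; ls; python3 - <<'E'
from workcell import monitor, vision, bot
import cv2
s=monitor.observe();print(s)
for n in ["side","top","wrist"]:
    im=vision.get_image(n);cv2.imwrite(f"pics/{n}0.png",im[:,:,::-1])
    print(n,vision.calibration(n))
E
```

```text
pics
{'time_s': 0.0, 'joint_pos': array([ 1.16739811e+00,  4.80860064e-01,  1.59688518e+00, -1.99946487e-05,
        1.06511137e+00, -4.65834696e-02]), 'dq': array([ 0.00071338,  0.00094551, -0.00089096, -0.00094575, -0.00031843,
        0.00019618]), 'effort': array([-1.38262156e-03, -9.50627518e+01, -4.30186594e+01, -8.82824634e-05,
        1.22452682e-02, -5.62682786e-06]), 'eef_pos': array([0.22684764, 0.6086741 , 0.23064987]), 'eef_rot': array([-1.57205973e+00,  4.13974259e-05, -3.56805075e-01]), 'contact_force': array([-0.79793393, -0.36923509, -0.20362902]), 'moment': array([ 0.01851981,  0.00790978, -0.03014959]), 'width': 1.005474658095572}
side {'fov_y': 43.57258324066257, 'cx': 271.2044634972056, 'cy': 201.27537780541698, 'cam_to_world': array([[ 8.45365924e-01, -2.64023169e-01,  4.64379393e-01,
        -2.22685355e-01],
       [-5.34186944e-01, -4.19244136e-01,  7.34083553e-01,
        -9.50497708e-01],
       [ 8.73271214e-04, -8.68634630e-01, -4.95452436e-01,
         8.60887841e-01],
       [ 0.00000000e+00,  0.00000000e+00,  0.00000000e+00,
         1.00000000e+00]])}
top {'fov_y': 42.65628019593153, 'cx': 277.79604333656886, 'cy': 206.4107491193292, 'cam_to_world': array([[ 0.01058411, -0.99714693,  0.07473936,  0.38062612],
       [-0.99994017, -0.01076107, -0.00196537,  0.18939835],
       [ 0.00276404, -0.07471408, -0.99720117,  1.71066416],
       [ 0.        ,  0.        ,  0.        ,  1.        ]])}
wrist {'fov_y': 70.36617289841087, 'cx': 279.7256637981202, 'cy': 208.03824408648006, 'mount': array([[ 6.51404116e-05,  9.59816055e-01,  2.80629893e-01,
        -7.08572790e-02],
       [ 5.79935922e-05, -2.80629896e-01,  9.59816054e-01,
        -1.41658573e-01],
       [ 9.99999996e-01, -4.62480773e-05, -7.39435278e-05,
        -6.79775681e-04],
       [ 0.00000000e+00,  0.00000000e+00,  0.00000000e+00,
         1.00000000e+00]])}
```

View pics/side0.png

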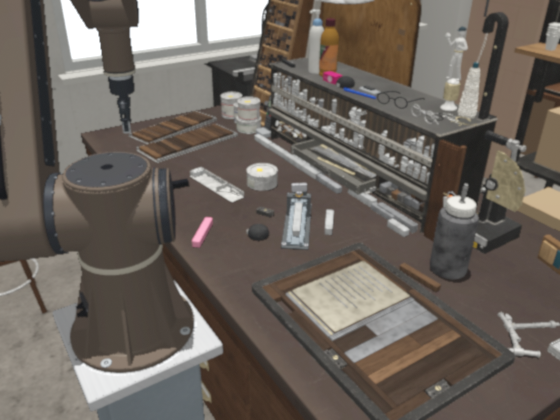

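View pics/top0.png

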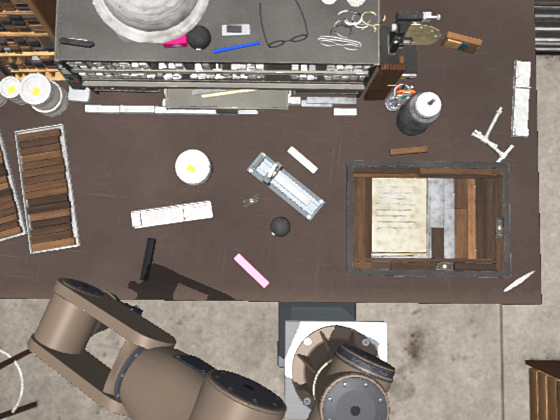

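View pics/wrist0.png

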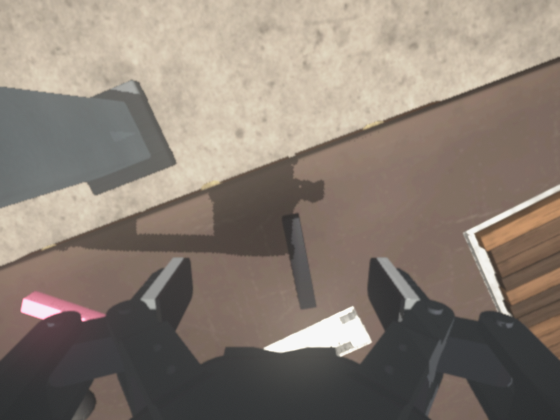

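The gauge is at about top (287,185) and side (297,215). The pink bar (252,270) and black bar (148,258) are look-alikes; the white bar at (302,159) is the spare bar. I'll enlarge the gauge.

```bash
python3 - <<'E'
import cv2,numpy as np
a=cv2.imread("pics/top0.png")[140:230,235:335];a=cv2.resize(a,(600,540),interpolation=cv2.INTER_CUBIC)
cv2.imwrite("pics/c1.png",a)
a=cv2.imread("pics/side0.png")[175:255,240:340];a=cv2.resize(a,(700,560),interpolation=cv2.INTER_CUBIC)
cv2.imwrite("pics/c2.png",a)
E
```

```text
(no output)
```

View pics/c1.png

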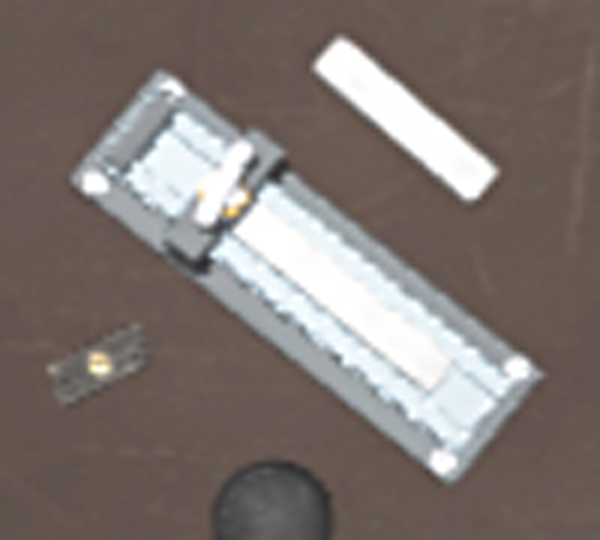

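View pics/c2.png

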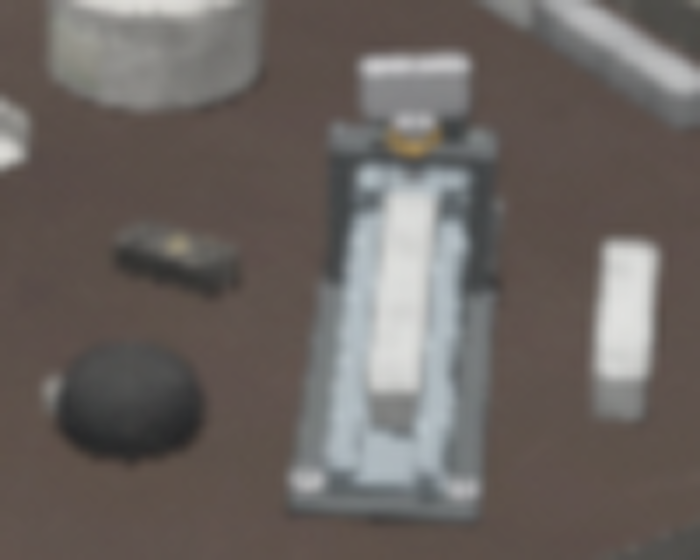

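```bash
cat > h.py <<'E'
import numpy as np
from scipy.spatial.transform import Rotation as R
from workcell import monitor, vision, bot
def cam(n,s=None):
    c=vision.calibration(n);f=210/np.tan(np.radians(c["fov_y"]/2))
    if n=="wrist":
        s=s or monitor.observe();T=np.eye(4);T[:3,:3]=R.from_euler('xyz',s["eef_rot"]).as_matrix();T[:3,3]=s["eef_pos"]
        M=T@c["mount"]
    else: M=c["cam_to_world"]
    return f,c["cx"],c["cy"],M
def onz(C,px,z):
    f,cx,cy,M=C
    d=M[:3,:3]@np.array([(px[0]-cx)/f,(px[1]-cy)/f,1]);o=M[:3,3]
    return o+d*(z-o[2])/d[2]
def proj(C,P):
    f,cx,cy,M=C
    p=(np.asarray(P)-M[:3,3])@M[:3,:3]
    return np.stack([f*p[...,0]/p[...,2]+cx,f*p[...,1]/p[...,2]+cy],-1)
def G(g,P): # gauge->world
    x,y,t=g;c,s=np.cos(t),np.sin(t);P=np.asarray(P,float)
    return np.stack([x+c*P[...,0]-s*P[...,1],y+s*P[...,0]+c*P[...,1],P[...,2]],-1)
E
python3 - <<'E'
from h import *
C=cam("top")
q=[(163,70),(75,180),(450,483),(543,374)]
W=[onz(C,(235+a/6-.4,140+b/6-.4),0.006) for a,b in q]
for w in W: print(w.round(4))
print([np.linalg.norm(W[i]-W[(i+1)%4]).round(4) for i in range(4)])
c=np.mean(W,0);u=(W[0]+W[1]-W[2]-W[3]);t=np.arctan2(u[1],u[0])-np.pi/2
print(c,t)
g=(c[0],c[1],t);print("side check")
S=cam("side")
for p in [(-.039,-.131,.006),(.039,-.131,.006),(0,.055,.076),(0,.055,.101)]:
    a=G(g,p);print(p,a.round(4),proj(C,a).round(1),((proj(S,a)-[240,175])*7).round(0), ((proj(C,a)-[235,140])*6).round(0))
print("bystanders")
for n,p in dict(quoin=(251,200),tape=(280,227),spare=(302,159)).items(): print(n,onz(C,p,.02).round(3))
E
```

```text
[0.6849 0.2392 0.006 ]
[0.6252 0.2853 0.006 ]
[0.4659 0.0847 0.006 ]
[0.5243 0.0357 0.006 ]
[np.float64(0.0754), np.float64(0.2562), np.float64(0.0762), np.float64(0.2593)]
[0.57509654 0.16124317 0.006     ] -0.6695858081627696
side check
(-0.039, -0.131, 0.006) [0.4632 0.0827 0.006 ] [310.2 221. ] [285. 498.] [451. 486.]
(0.039, -0.131, 0.006) [0.5244 0.0343 0.006 ] [325.5 201.9] [476. 510.] [543. 371.]
(0, 0.055, 0.076) [0.6092 0.2044 0.076 ] [272.2 171.8] [413. 134.] [223. 191.]
(0, 0.055, 0.101) [0.6092 0.2044 0.101 ] [272.2 170.7] [414.  84.] [223. 184.]
bystanders
quoin [0.527 0.271 0.02 ]
tape [0.443 0.178 0.02 ]
spare [0.659 0.111 0.02 ]
```

Request:
move_arm:
  motion: [0.055,0,-0.025,0,0.02,0,0.11,0,-0.05,0,0.04,0,0.17,0,-0.08,0,0.06,0,0.22,0,-0.1,0,0.08,0,0.28,0,-0.13,0,0.09,0,0.335,0,-0.155,0,0.1,0,0.39,0,-0.18,0,0.12,0,0.445,0,-0.205,0,0.14,0,0.5,0.01,-0.23,0,0.16,0,0.555,0.02,-0.257,0,0.17,0]
  hand: 100

```text
time_s: 1.4
eef_pos: [0.6585, 0.1728, 0.211]
eef_rot: [-1.571, -0.0, -0.527]
contact_force: [0.3, 0.5, 0.2]
width: 1.002
```

Request:
move_arm:
  motion: [0,0,0,0,0,0,0,0,0,0,0,0]

```text
time_s: 1.65
eef_pos: [0.6569, 0.1742, 0.2108]
eef_rot: [-1.571, 0.001, -0.528]
contact_force: [-0.7, -0.5, 0.6]
width: 1.002
```

```bash
python3 - <<'E'
from h import *
import cv2,pickle
s=monitor.observe();pickle.dump(s,open("s1.pkl","wb"));im=vision.get_image("wrist");cv2.imwrite("pics/w1.png",im[:,:,::-1])
print(s)
C=cam("wrist",s);g=(.5751,.1612,-.6696)
for p in [(-.039,-.131,.006),(.039,-.131,.006),(.039,.131,.006),(-.039,.131,.006),(0,.055,.076),(0,.055,.101),(-.037,.044,.076),(.037,.044,.076),(.037,.066,.076),(-.037,.066,.076)]:
    print(p,proj(C,G(g,p)).round(0))
E
```

```text
{'time_s': 1.65, 'joint_pos': array([ 2.14496206e-01,  5.41258289e-01,  1.54235914e+00,  2.87122150e-04,
        1.05903098e+00, -8.28819521e-01]), 'dq': array([ 0.02623723, -0.01536956,  0.00822134,  0.00249136, -0.00149883,
        0.00060261]), 'effort': array([-2.99747765e+00, -9.93290949e+01, -4.34193277e+01, -2.01282813e-01,
       -9.23492527e-02, -8.17700336e-02]), 'eef_pos': array([0.65693179, 0.1742168 , 0.21082128]), 'eef_rot': array([-1.57132534e+00,  9.47315547e-04, -5.27621592e-01]), 'contact_force': array([-0.71155003, -0.45000484,  0.60192485]), 'moment': array([0.01630324, 0.00279042, 0.03677799]), 'width': 1.0018724088732676}
(-0.039, -0.131, 0.006) [115.  72.]
(0.039, -0.131, 0.006) [116. 145.]
(0.039, 0.131, 0.006) [341. 178.]
(-0.039, 0.131, 0.006) [355. 108.]
(0, 0.055, 0.076) [283. 138.]
(0, 0.055, 0.101) [283. 139.]
(-0.037, 0.044, 0.076) [276.  93.]
(0.037, 0.044, 0.076) [265. 176.]
(0.037, 0.066, 0.076) [289. 179.]
(-0.037, 0.066, 0.076) [301.  96.]
```

View pics/w1.png

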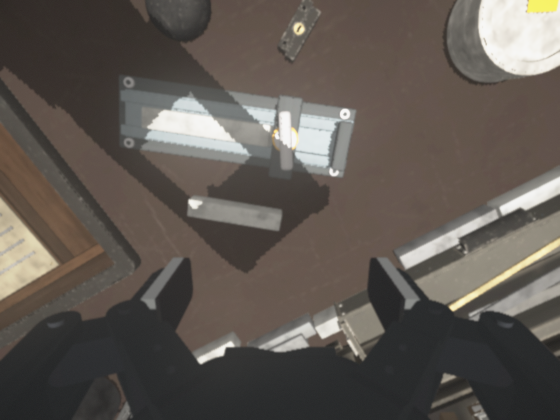

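The wrist view shows the gauge at (120–355, 75–178), with the screw's thumb bar at about (286,138) and the loose bar at (145–270, 105–145). I'll enlarge it.

```bash
python3 - <<'E'
from h import *
import cv2,pickle
s=monitor.observe();pickle.dump(s,open("s1.pkl","wb"));im=vision.get_image("wrist")[:,:,::-1].copy();cv2.imwrite("pics/w2.png",im)
print(s["eef_pos"])
a=cv2.resize(im[60:190,110:360],(800,416),interpolation=cv2.INTER_CUBIC);cv2.imwrite("pics/c3.png",a)
a=cv2.resize(im[85:185,250:360],(660,600),interpolation=cv2.INTER_CUBIC);cv2.imwrite("pics/c4.png",a)
E
```

```text
[0.65665888 0.17486516 0.21113984]
```

View pics/c3.png

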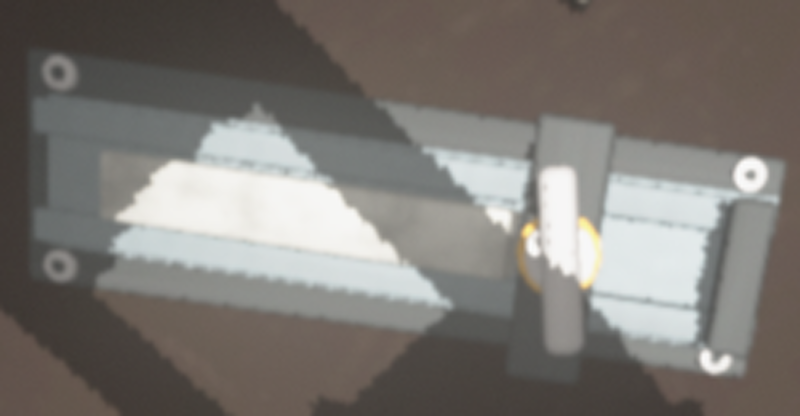

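View pics/c4.png

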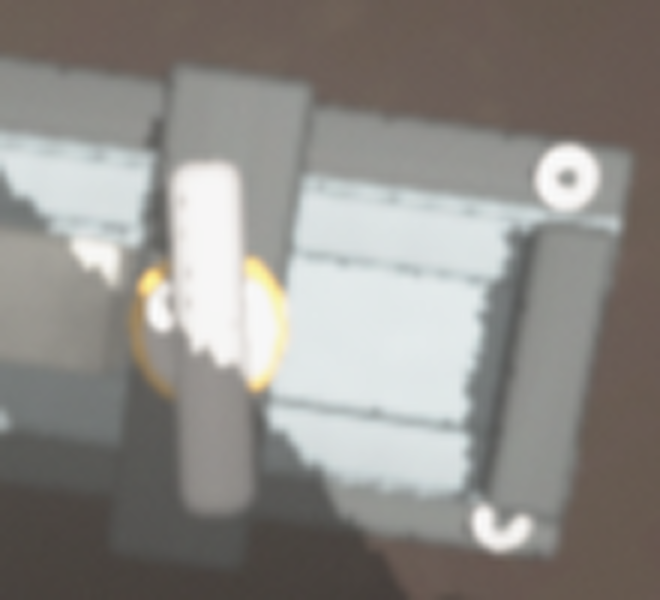

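```bash
python3 - <<'E'
from h import *
import pickle
from scipy.optimize import least_squares
s=pickle.load(open("s1.pkl","rb"));C=cam("wrist",s);T=cam("top")
A=lambda l:np.array([(110+a/3.2-.34,60+b/3.2-.34) for a,b in l])
B=lambda l:np.array([(250+a/6-.42,85+b/6-.42) for a,b in l])
pl=A([(28,50),(32,278),(745,375),(785,160)]);br=B([(172,65),(312,85),(245,568),(110,550)])
plP=[(-.039,-.131),(.039,-.131),(.039,.131),(-.039,.131)];brP=[(-.037,.044),(-.037,.066),(.037,.066),(.037,.044)]
tq=np.array([(235+a/6-.42,140+b/6-.42) for a,b in [(163,70),(75,180),(450,483),(543,374)]]);tP=[(.039,.131),(-.039,.131),(-.039,-.131),(.039,-.131)]
def res(v,w,both=True):
    P3=G(v,np.c_[plP,[v3(w)]*4]);Q=G(v,np.c_[brP,[.076]*4])
    r=[proj(C,P3)-pl,proj(C,Q)-br]
    if both: r.append((proj(T,G(v,np.c_[tP,[v3(w)]*4]))-tq)*2)
    return np.concatenate(r)
def v3(w): return w
for w in (.004,.008):
  for both in (0,1):
    r=least_squares(lambda v:res(v,w,both).ravel(),[.575,.161,-.67]);print(w,both,r.x.round(4),r.cost.round(2))
    g=r.x
print(res(g,.008).round(1).tolist())
g=least_squares(lambda v:res(v,.006,0).ravel(),[.575,.161,-.67]).x
print("g",g,"bridge",G(g,(0,.055,.076)))
th=[onz(C,p,.1145) for p in B([(170,165),(240,162),(252,512),(185,515)])]
c=np.mean(th,0);d=(th[2]+th[3]-th[0]-th[1]);print("thumb",c,np.arctan2(d[1],d[0]),np.linalg.norm(d)/2,[np.linalg.norm(th[0]-th[1]),np.linalg.norm(th[2]-th[3])])
bt=B([(172,65),(312,85),(245,568),(110,550)]);print("bridge meas",np.mean([onz(C,p,.076) for p in bt],0))
# bar top ends
for nm,l in (("low",[(101,150),(101,217)]),("up",[(513,208),(513,278)])):
    for z in (.040,.05,.055):
        w=np.mean([onz(C,p,z) for p in A(l)],0);d=w-[g[0],g[1],0];c_,s_=np.cos(g[2]),np.sin(g[2]);print(nm,z,(c_*d[0]+s_*d[1]).round(4),(-s_*d[0]+c_*d[1]).round(4))
# stop top face
for p in B([(540,222),(615,230),(560,515),(490,505)]):
    z=.072;w=onz(C,p,z);d=w-[g[0],g[1],0];c_,s_=np.cos(g[2]),np.sin(g[2]);print("stop",(c_*d[0]+s_*d[1]).round(4),(-s_*d[0]+c_*d[1]).round(4))
E
```

```text
0.004 0 [ 0.577   0.1623 -0.6616] 6.02
0.004 1 [ 0.5767  0.1622 -0.6641] 13.65
0.008 0 [ 0.5772  0.1624 -0.6609] 15.28
0.008 1 [ 0.5768  0.1623 -0.6638] 26.0
[[-2.6, -1.6], [-2.8, 0.9], [0.5, 1.6], [1.9, -0.6], [-0.4, -1.4], [1.2, -1.1], [-0.1, 1.2], [-0.7, 1.0], [-1.4, -2.3], [-2.6, -1.1], [1.1, 0.3], [0.5, -1.7]]
g [ 0.5771324   0.16235742 -0.6612308 ] bridge [0.61090728 0.20576545 0.076     ]
thumb [0.61068359 0.20553293 0.1145    ] -0.4823541802523554 0.04467377753205856 [np.float64(0.008892769871950416), np.float64(0.008980984838046296)]
bridge meas [0.61071298 0.20567448 0.076     ]
low 0.04 -0.0 -0.0899
low 0.05 -0.0005 -0.0854
low 0.055 -0.0008 -0.0832
up 0.04 0.0006 0.0406
up 0.05 0.0001 0.0409
up 0.055 -0.0001 0.041
stop -0.0218 0.1023
stop -0.0221 0.1138
stop 0.0215 0.1139
stop 0.0214 0.1027
```

Request:
move_arm:
  motion: [-0.03,0,0.002,0,-0.025,0,-0.055,0,0.0034,0,-0.045,0,-0.055,0.04,0.0034,0,-0.045,0,-0.055,0.07,0.0034,0,-0.045,0,-0.055,0.07,0.0034,0,-0.045,0,-0.055,0.07,0.0034,0,-0.045,0]
  hand: 45

```text
time_s: 2.5
eef_pos: [0.6118, 0.2058, 0.1427]
eef_rot: [-1.57, -0.001, -0.481]
contact_force: [0.2, -0.3, -0.1]
width: 0.449
```

```bash
python3 - <<'E'
from h import *
import cv2
s=monitor.observe();im=vision.get_image("wrist")[:,:,::-1].copy();cv2.imwrite("pics/w3.png",im)
print(s["eef_pos"],s["eef_rot"],s["width"],s["contact_force"])
C=cam("wrist",s)
for z in (.1015,.1145): print(proj(C,np.array([.6108,.2056,z])))
E
```

```text
[0.61179424 0.20578197 0.14265356] [-1.56983105e+00 -9.47235854e-04 -4.80962279e-01] 0.44935386645316094 [ 0.20854893 -0.28288121 -0.14521971]
[279.69414634 232.20385662]
[279.71252023 239.82465875]
```

View pics/w3.png

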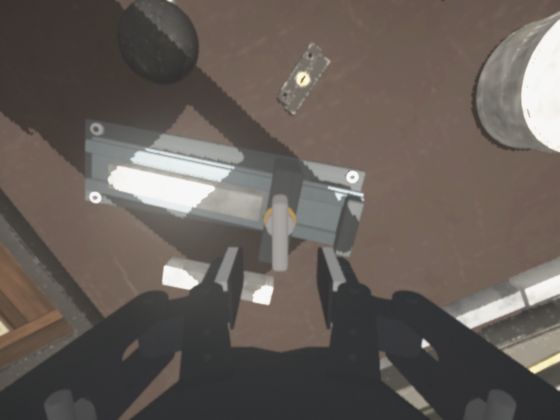

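The thumb bar, top face centred at about (280,234), lies midway between the fingers and parallel to the pads. I'll descend and grip.

Request:
move_arm:
  motion: [-0.0015,0.03,0,0,0,0,-0.0015,0.05,0,0,0,0,-0.0015,0.058,0,0,0,0,-0.0015,0.058,0,0,0,0,-0.0015,0.058,0,0,0,0]

```text
time_s: 3.18
eef_pos: [0.6109, 0.2059, 0.0845]
eef_rot: [-1.57, -0.001, -0.482]
contact_force: [0.3, 0.4, -0.7]
width: 0.447
```

Request:
move_arm:
  motion: [0,0,0,0,0,0,0,0,0,0,0,0,0,0,0,0,0,0,0,0,0,0,0,0,0,0,0,0,0,0]
  hand: 0

```text
time_s: 3.8
eef_pos: [0.6109, 0.2062, 0.0844]
eef_rot: [-1.569, -0.001, -0.482]
contact_force: [-0.4, 1.8, 6.7]
width: 0.183
```

Request:
move_arm:
  motion: [0,0,0,0,0,0,0,0,0,0,0,0,0,0,0,0,0,0,0,0,0,0,0,0]

```text
time_s: 4.3
eef_pos: [0.6109, 0.2062, 0.0844]
eef_rot: [-1.569, -0.001, -0.482]
contact_force: [0.2, 1.9, 7.0]
width: 0.185
```

```bash
python3 - <<'E'
from h import *
import cv2
s=monitor.observe();im=vision.get_image("wrist")[:,:,::-1].copy();cv2.imwrite("pics/w4.png",im)
print(s["eef_pos"],s["width"],s["contact_force"],s["moment"])
E
```

```text
[0.61086833 0.20615251 0.0843843 ] 0.18486566630460227 [0.17612413 1.91407713 7.04284538] [0.37715368 0.10101766 0.00733958]
```

View pics/w4.png

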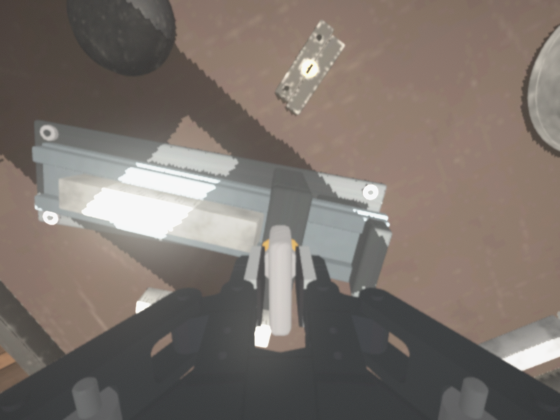

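The opening stays at 15.7 mm instead of 10 mm, with 7 N upward, so the tips are probably catching the 20 mm collar. I'll open, rise 6 mm and regrip.

Request:
move_arm:
  motion: [0,0,0,0,0,0,0,0,0,0,0,0,0,-0.006,0,0,0,0,0,-0.006,0,0,0,0]
  hand: 40

```text
time_s: 4.85
eef_pos: [0.6105, 0.2057, 0.0899]
eef_rot: [-1.57, -0.001, -0.482]
contact_force: [-0.1, 1.0, -1.3]
width: 0.401
```

Request:
move_arm:
  motion: [0,0,0,0,0,0,0,0,0,0,0,0,0,0,0,0,0,0,0,0,0,0,0,0,0,0,0,0,0,0,0,0,0,0,0,0]
  hand: 0

```text
time_s: 5.6
eef_pos: [0.6105, 0.2062, 0.0896]
eef_rot: [-1.57, -0.0, -0.482]
contact_force: [-0.1, 5.5, 4.3]
width: 0.105
```

Gripped (0.105 ≈ 9–10 mm). Now a small clockwise trial turn (+ about tool y), rising with the thread.

Request:
move_arm:
  motion: [0,-0.0003,0,0,0.1,0,0,-0.0005,0,0,0.2,0,0,-0.0008,0,0,0.3,0,0,-0.001,0,0,0.4,0,0,-0.001,0,0,0.4,0]

```text
time_s: 6.22
eef_pos: [0.6105, 0.2063, 0.0906]
eef_rot: [-1.57, 0.0, -0.883]
contact_force: [0.6, 6.0, 3.9]
width: 0.105
```

```bash
python3 - <<'E'
from h import *
import cv2
s=monitor.observe();im=vision.get_image("wrist")[:,:,::-1].copy();cv2.imwrite("pics/w5.png",im)
print(s["eef_pos"],s["eef_rot"],s["width"],s["contact_force"],s["moment"],s["joint_pos"])
E
```

```text
[0.61048084 0.20625948 0.0905787 ] [-1.56969667e+00  1.23276020e-05 -8.83495219e-01] 0.10470784247290464 [0.59901803 6.02782036 3.90155763] [ 0.87124594  0.07206715 -0.10726719] [ 2.78524584e-01  6.30032968e-01  1.72622476e+00  6.34826489e-04
  7.84330872e-01 -4.09225660e-01]
```

View pics/w5.png

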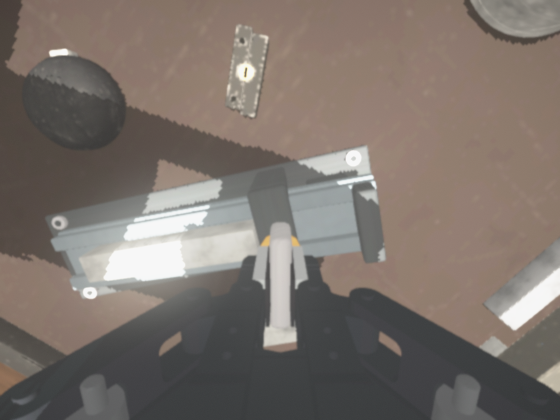

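The thumb bar turned with the fingers, and the moment of about 0.11 N m matches thread friction, so there is no jam. Continuing to about 2.35 rad total.

Request:
move_arm:
  motion: [0,-0.0003,0,0,0.1,0,0,-0.0005,0,0,0.2,0,0,-0.0008,0,0,0.3,0,0,-0.001,0,0,0.4,0,0,-0.0013,0,0,0.5,0,0,-0.0015,0,0,0.6,0,0,-0.0018,0,0,0.7,0,0,-0.002,0,0,0.8,0,0,-0.0023,0,0,0.9,0,0,-0.0025,0,0,1.0,0]

```text
time_s: 7.52
eef_pos: [0.6106, 0.2064, 0.0931]
eef_rot: [-1.57, 0.001, -1.885]
contact_force: [0.6, 6.8, 3.5]
width: 0.104
```

Request:
move_arm:
  motion: [0,-0.0003,0,0,0.1,0,0,-0.0005,0,0,0.2,0,0,-0.0008,0,0,0.3,0,0,-0.001,0,0,0.4,0,0,-0.0013,0,0,0.5,0,0,-0.0015,0,0,0.6,0,0,-0.0018,0,0,0.7,0,0,-0.002,0,0,0.8,0,0,-0.0023,0,0,0.9,0,0,-0.0024,0,0,0.95,0]

```text
time_s: 8.78
eef_pos: [0.6108, 0.2063, 0.0954]
eef_rot: [-1.571, 0.002, -2.834]
contact_force: [1.5, 5.4, 2.4]
width: 0.106
```

Request:
move_arm:
  motion: [0,0,0,0,0,0,0,0,0,0,0,0]

```text
time_s: 9.02
eef_pos: [0.6107, 0.2063, 0.0955]
eef_rot: [-1.571, 0.001, -2.832]
contact_force: [2.1, 7.0, 2.2]
width: 0.103
```

```bash
python3 - <<'E'
from h import *
import cv2
s=monitor.observe();im=vision.get_image("wrist")[:,:,::-1].copy();cv2.imwrite("pics/w6.png",im)
print(s["eef_pos"],s["eef_rot"],s["width"],s["contact_force"],s["moment"],s["joint_pos"])
E
```

```text
[0.61073152 0.20629929 0.0954708 ] [-1.57123686e+00  1.47991743e-03 -2.83200512e+00] 0.10277598295429434 [2.11750807 6.98377374 2.20727766] [ 1.09497483 -0.22497602 -0.12328046] [2.78455061e-01 6.23779574e-01 1.72325861e+00 6.82616694e-04
 7.93089094e-01 1.53918493e+00]
```

View pics/w6.png

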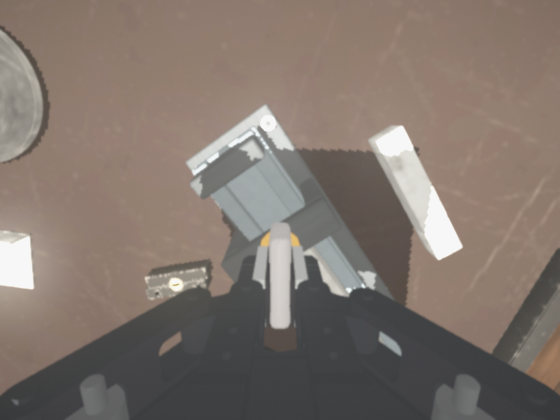

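Turned 2.35 rad in all, and the moment is still only friction (0.12 N m), so it is not at the stop. I'll release and rise.

Request:
move_arm:
  motion: [0,0,0,0,0,0,0,0,0,0,0,0,0,0,0,0,0,0,0,-0.04,0,0,0,0,0,-0.08,0,0,0,0,0,-0.12,0,0,0,0,0,-0.12,0,0,0,0]
  hand: 45

```text
time_s: 9.95
eef_pos: [0.6118, 0.2061, 0.2185]
eef_rot: [-1.571, 0.005, -2.832]
contact_force: [0.4, -0.5, 0.2]
width: 0.453
```

```bash
python3 - <<'E'
from h import *
import cv2
s=monitor.observe();im=vision.get_image("wrist")[:,:,::-1].copy();cv2.imwrite("pics/w7.png",im)
print(s["eef_pos"],s["eef_rot"],s["width"],s["contact_force"])
im=vision.get_image("side")[:,:,::-1];cv2.imwrite("pics/c5.png",cv2.resize(im[165:255,240:340],(660,594),interpolation=cv2.INTER_CUBIC))
C=cam("wrist",s)
for z in (.114,.120): print(proj(C,np.array([[.6108,.2056,z],G((.6108,.2056,-2.832),(.023,0,z)),G((.6108,.2056,-2.832),(-.023,0,z))])).round(1))
E
```

```text
[0.61182177 0.20608123 0.2185065 ] [-1.57055671  0.00536498 -2.83184504] 0.45323955786299347 [ 0.43091172 -0.52981921  0.2334246 ]
[[278.9 209.1]
 [278.9 234.1]
 [278.9 182.8]]
[[278.9 211.1]
 [278.9 236.6]
 [278.9 184.2]]
```

View pics/w7.png

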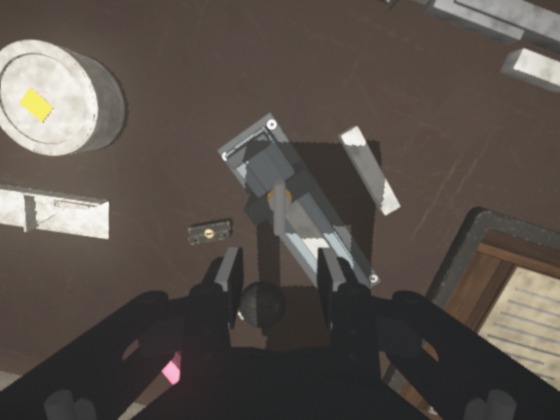

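View pics/c5.png

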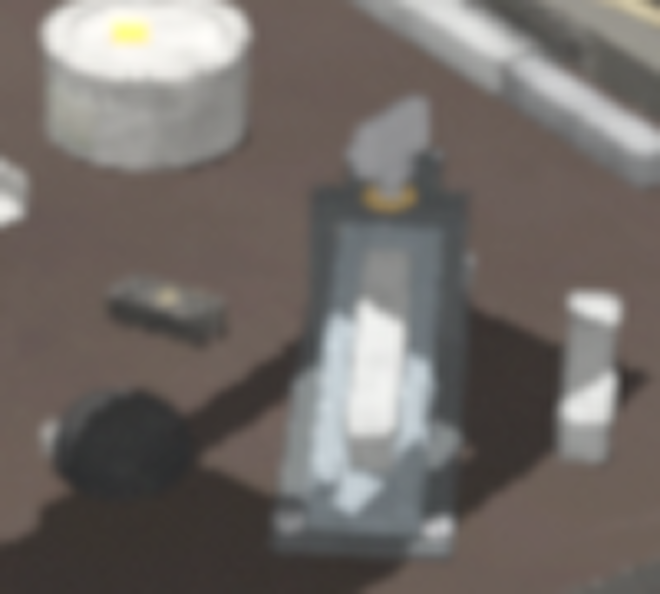

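Step 1 looks done: the thumb bar stays turned at wrist (280,208). Next, plan the push with the tool tilted to the slope, x up the channel.

```bash
cat >> h.py <<'E'
g0=(.577,.1623,-.663)
def chan(s,h,g=g0):
    c,k=np.cos(.14),np.sin(.14)
    p=G(g,(0,s*c-h*k,.029+s*k+h*c))
    u=G((0,0,g[2]),(0,c,k));y=-G((0,0,g[2]),(0,-k,c));return p,np.stack([u,y,np.cross(u,y)],1)
def delta(s,p,M):
    R0=R.from_euler('xyz',s["eef_rot"]).as_matrix()
    return R0.T@(p-s["eef_pos"]),R.from_matrix(R0.T@M).as_rotvec()
E
python3 - <<'E'
from h import *
s=monitor.observe();p,M=chan(-.13,.11)
print(p,R.from_matrix(M).as_euler('xyz'),delta(s,p,M))
print(chan(-.12,.012)[0])
E
```

```text
[0.4883224  0.04874516 0.11978315] [-1.57079633 -0.14        0.90779633] (array([0.16370589, 0.09531251, 0.11224203]), array([-0.17778865,  2.53824815, -0.05507133]))
[0.5028339  0.06732766 0.02413742]
```

Request:
move_arm:
  motion: [0.016,0,0.011,0,-0.18,0,0.032,0,0.022,0,-0.36,0,0.048,0,0.033,0,-0.54,0,0.065,0,0.044,0,-0.72,0,0.081,0,0.055,0,-0.9,0,0.1,0,0.067,0,-1.08,0,0.115,0,0.078,0,-1.26,0,0.13,0,0.09,0,-1.44,0,0.147,0,0.1,0,-1.62,0,0.16,0,0.11,0,-1.8,0]
  hand: 0

```text
time_s: 11.3
eef_pos: [0.4898, 0.0516, 0.2138]
eef_rot: [-1.573, 0.001, -1.026]
contact_force: [-0.3, -0.1, 0.4]
width: -0.003
```

Request:
move_arm:
  motion: [0,0,0,0,-0.18,0,0,0,0,0,-0.36,0,0,0,0,0,-0.54,0,0,0,0,0,-0.72,0,0,0,0,0,-0.9,0,0,0,0,0,-1.08,0,0,0,0,0,-1.26,0,0,0,0,0,-1.44,0,0,0,0,0,-1.62,0,0,0,0,0,-1.8,0]

```text
time_s: 12.55
eef_pos: [0.4903, 0.0521, 0.2138]
eef_rot: [-1.569, 0.002, 0.774]
contact_force: [0.8, 0.4, 0.2]
width: -0.002
```

```bash
python3 - <<'E'
from h import *
s=monitor.observe();print(s["eef_pos"],s["eef_rot"],s["width"],s["joint_pos"])
p,M=chan(-.13,.11);print(delta(s,p,M))
E
```

```text
[0.4903498  0.05205192 0.21383157] [-1.56913619  0.00192526  0.77408228] -0.001933327335263783 [ 4.43053879e-02  2.84642467e-01  1.96597100e+00 -5.93350092e-05
  8.93520947e-01 -2.30053438e+00]
(array([-0.00358027,  0.09405378, -0.00110341]), array([ 0.00757679, -0.13362484, -0.14160256]))
```

Request:
move_arm:
  motion: [-0.002,0.03,0,0.003,-0.06,-0.06,-0.0036,0.06,-0.001,0.0076,-0.1336,-0.1416,-0.0036,0.094,-0.001,0.0076,-0.1336,-0.1416,-0.0036,0.094,-0.001,0.0076,-0.1336,-0.1416,-0.0036,0.094,-0.001,0.0076,-0.1336,-0.1416]

```text
time_s: 13.18
eef_pos: [0.4895, 0.049, 0.1215]
eef_rot: [-1.572, -0.141, 0.902]
contact_force: [0.4, 0.2, -0.1]
width: -0.006
```

```bash
python3 - <<'E'
from h import *
import cv2
s=monitor.observe();print(s["eef_pos"],s["eef_rot"],s["contact_force"])
im=vision.get_image("wrist")[:,:,::-1].copy();cv2.imwrite("pics/w8.png",im)
p,M=chan(-.122,.012);print(delta(s,p,M));C=cam("wrist",s)
print(proj(C,np.array([chan(-.0883,.022)[0],chan(.0443,.022)[0]])))
E
```

```text
[0.48948999 0.04904491 0.12148905] [-1.57223056 -0.14125683  0.90219058] [ 0.35948616  0.20713023 -0.07458614]
(array([0.00668688, 0.0995625 , 0.00099425]), array([ 0.00221996, -0.00555131,  0.00125285]))
[[281.82521849 258.46764839]
 [282.30946589 382.30741236]]
```

View pics/w8.png

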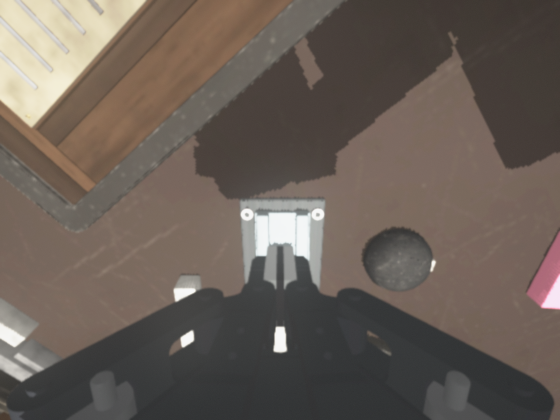

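The channel is centred at column 282 and the shut fingers at 280, so they are aligned. Descending behind the bar's low end.

Request:
move_arm:
  motion: [0.003,0.035,0.001,0,-0.005,0,0.0067,0.07,0.001,0,-0.0055,0,0.0067,0.0995,0.001,0,-0.0055,0,0.0067,0.0995,0.001,0,-0.0055,0,0.0067,0.0995,0.001,0,-0.0055,0]

```text
time_s: 13.85
eef_pos: [0.5023, 0.0658, 0.025]
eef_rot: [-1.574, -0.143, 0.908]
contact_force: [0.3, -0.2, -0.8]
width: 0.001
```

```bash
python3 - <<'E'
from h import *
import cv2
s=monitor.observe();print(s["eef_pos"],s["eef_rot"],s["contact_force"])
im=vision.get_image("side")[:,:,::-1];cv2.imwrite("pics/c6.png",cv2.resize(im[165:265,230:340],(660,600),interpolation=cv2.INTER_CUBIC))
p,M=chan(-.122,.012);print(delta(s,p,M))
E
```

```text
[0.50228618 0.0657986  0.02496095] [-1.57445187 -0.14265014  0.90812625] [ 0.29192545 -0.24426557 -0.83319755]
(array([-0.00059033,  0.00102728,  0.00051333]), array([0.00360907, 0.00032179, 0.00265073]))
```

View pics/c6.png

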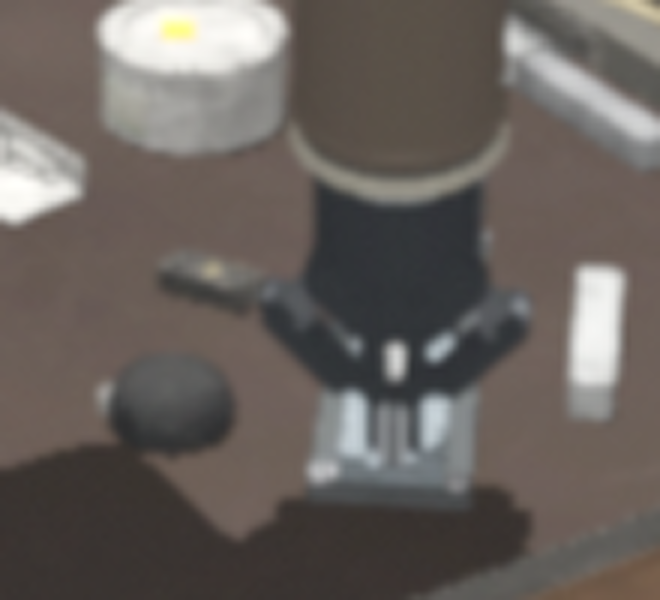

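Request:
move_arm:
  motion: [0.006,0,0,0,0,0,0.011,0,0,0,0,0,0.016,0,0,0,0,0,0.021,0,0,0,0,0,0.026,0,0,0,0,0,0.031,0,0,0,0,0]

```text
time_s: 14.65
eef_pos: [0.5201, 0.09, 0.0279]
eef_rot: [-1.573, -0.141, 0.908]
contact_force: [-2.8, -3.9, 3.0]
width: -0.001
```

Request:
move_arm:
  motion: [0.005,0,0,0,0,0,0.01,0,0,0,0,0,0.015,0,0,0,0,0]

```text
time_s: 15.02
eef_pos: [0.5293, 0.1017, 0.03]
eef_rot: [-1.573, -0.141, 0.908]
contact_force: [-3.1, -3.0, 1.8]
width: 0.003
```

The bar is moving with about 4 N. Continuing; about 41 mm left by my estimate.

Request:
move_arm:
  motion: [0.005,0,0,0,0,0,0.01,0,0,0,0,0,0.015,0,0,0,0,0,0.02,0,0,0,0,0,0.025,0,0,0,0,0,0.03,0,0,0,0,0]

```text
time_s: 15.78
eef_pos: [0.5481, 0.1252, 0.0344]
eef_rot: [-1.574, -0.142, 0.908]
contact_force: [-1.2, -1.0, -0.9]
width: -0.001
```

Request:
move_arm:
  motion: [0.002,0,0,0,0,0,0.004,0,0,0,0,0,0.006,0,0,0,0,0]

```text
time_s: 16.15
eef_pos: [0.5515, 0.1296, 0.0352]
eef_rot: [-1.573, -0.142, 0.908]
contact_force: [-1.1, -1.8, -0.9]
width: 0.001
```

```bash
python3 - <<'E'
from h import *
s=monitor.observe();print(s["eef_pos"],s["contact_force"])
p,M=chan(0,0);print(M.T@(s["eef_pos"]-p), M.T@s["contact_force"])
E
```

```text
[0.55148945 0.12962339 0.03521436] [-1.07308586 -1.81572063 -0.92559365]
[-4.01826160e-02 -1.19383700e-02 -5.80776864e-06] [-2.20022297  0.62467955 -0.27179522]
```

Request:
move_arm:
  motion: [0.0015,0,0,0,0,0,0.003,0,0,0,0,0,0.004,0,0,0,0,0]

```text
time_s: 16.52
eef_pos: [0.554, 0.1328, 0.0358]
eef_rot: [-1.573, -0.142, 0.908]
contact_force: [-1.4, -1.1, -1.1]
width: 0.003
```

Request:
move_arm:
  motion: [0.001,0,0,0,0,0,0.002,0,0,0,0,0,0.002,0,0,0,0,0]

```text
time_s: 16.9
eef_pos: [0.554, 0.1334, 0.0358]
eef_rot: [-1.572, -0.14, 0.908]
contact_force: [-7.0, -14.5, 4.0]
width: -0.004
```

Force jumped to 16 N at s ≈ −0.036, just where the stop was predicted. One small nudge more to confirm.

Request:
move_arm:
  motion: [0.0005,0,0,0,0,0,0.001,0,0,0,0,0,0.001,0,0,0,0,0]

```text
time_s: 17.27
eef_pos: [0.5539, 0.1337, 0.0358]
eef_rot: [-1.572, -0.139, 0.908]
contact_force: [-10.8, -23.4, 7.9]
width: -0.003
```

```bash
python3 - <<'E'
from h import *
s=monitor.observe();print(s["eef_pos"],s["contact_force"])
p,M=chan(0,0);print(M.T@(s["eef_pos"]-p), M.T@s["contact_force"])
E
```

```text
[0.55394312 0.13365332 0.03578582] [-10.8076476  -23.4365122    7.88299291]
[-0.03546235 -0.01185029  0.00054069] [-23.77758136 -11.31166403  -5.90675962]
```

Request:
move_arm:
  motion: [-0.005,0,0,0,0,0,-0.025,0,0,0,0,0,-0.06,0,0,0,0,0,-0.09,-0.02,0,0,0,0,-0.1,-0.07,0,0,0,0,-0.1,-0.12,0,0,0,0,-0.12,-0.16,0,0,0,0,-0.13,-0.2,0,0,0,0,-0.13,-0.2,0,0,0,0]

```text
time_s: 18.4
eef_pos: [0.4601, 0.011, 0.2186]
eef_rot: [-1.578, -0.145, 0.907]
contact_force: [-0.3, 0.3, -0.2]
width: -0.004
```

```bash
python3 - <<'E'
from h import *
import cv2
s=monitor.observe();print(s["eef_pos"],s["contact_force"])
for n,(y,x) in dict(side=(165,230),top=(135,230),wrist=(0,0)).items():
    im=vision.get_image(n)[:,:,::-1]
    if n!="wrist": im=cv2.resize(im[y:y+100,x:x+110],(660,600),interpolation=cv2.INTER_CUBIC)
    cv2.imwrite(f"pics/f_{n}.png",im)
E
```

```text
[0.46014935 0.01099202 0.21855847] [-0.2910491   0.25321278 -0.23413938]
```

View pics/f_side.png

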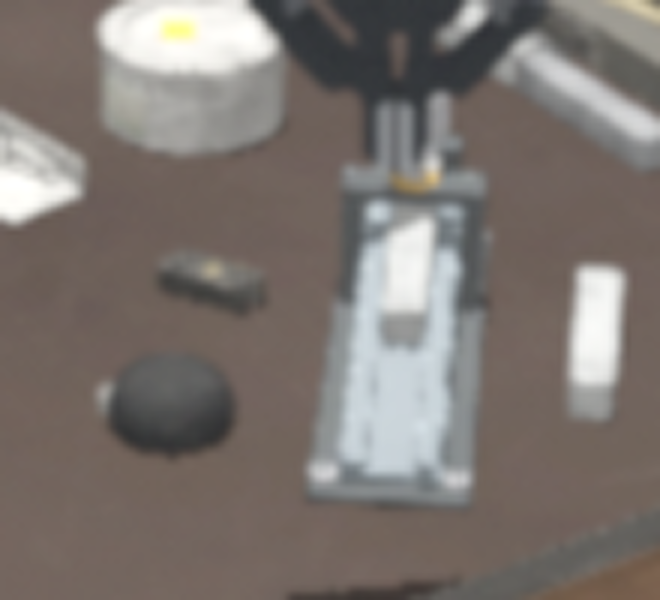

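View pics/f_top.png

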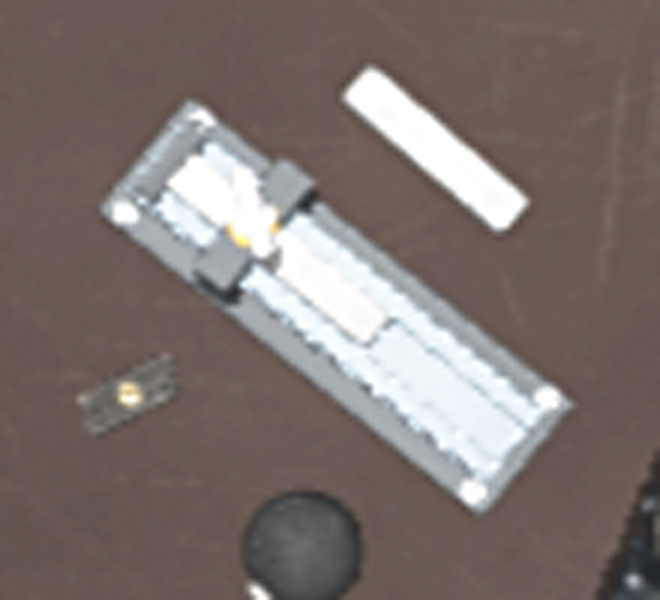

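View pics/f_wrist.png

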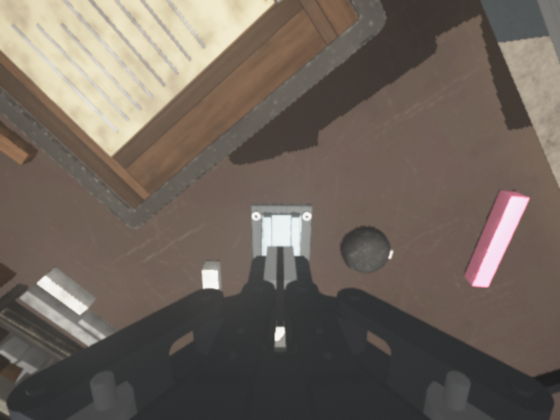

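```bash
python3 - <<'E'
from h import *
import cv2
T=cam("top");p,M=chan(0,0)
im=vision.get_image("top")[:,:,::-1]
cv2.imwrite("pics/f3.png",cv2.resize(im[145:200,240:310],(770,605),interpolation=cv2.INTER_CUBIC))
for s in (-.025,.107): print(s,((proj(T,np.array([chan(s,.022)[0]+d*G((0,0,g0[2]),(1.,0,0)) for d in (-.0105,.0105)]))-[240,145])*11+5).round())
print(monitor.observe()["time_s"])
E
```

```text
-0.025 [[562. 519.]
 [608. 461.]]
0.107 [[198. 222.]
 [245. 164.]]
18.6
```

View pics/f3.png

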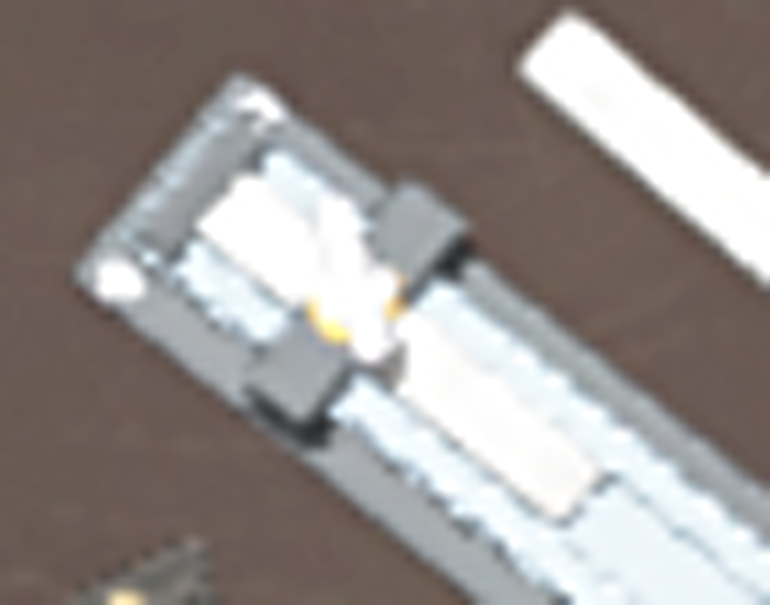

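The bar's upper end at (197,222)–(245,172) touches the stop. Its low end at (563,520)–(608,470) matches the predicted home position, and the bystanders have not moved.

```bash
python3 -c "
from h import *
print(bot.finish_job())"
```

```text
the job is handed in; nothing more can be done
None
```

I loosened the locking screw, pushed the bar home against the top stop, and handed the job in at about 18.6 s of the 54 s allowed. No verdict is reported.

- **Screw:** I turned the thumb bar clockwise 2.35 rad from its start, following its rise, so it stands at about 2.35 to 2.7 rad, short of the 3.0 stop. The turning moment stayed near 0.12 N m, which is thread friction and not a jam. After release the thumb bar stayed turned. I inferred the angle from the arm's own rotation and the pictures, not from a direct reading.
- **First grip:** The fingers first caught on the screw's collar (opening 15.7 mm instead of 10). I opened, rose 6 mm and regripped before turning.
- **Bar:** I pushed it up the channel with shut fingers at about 2 to 5 N. The force rose to about 16 N, then 24 N along the channel, at the predicted stop position.
- **Last checks:** The enlarged top picture shows the bar touching the stop. Its low end is within about 1 pixel (roughly 2–3 mm) of the predicted place, so the 3 mm limit rests mainly on the force check. The arm was clear with no contact force, and the spare bar, quoin, tape and tin had not visibly moved. I did not check the stick and wood strip separately. No check failed or disagreed at the end.

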